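# Rack the cast bars on the sloped cooling chutes

## Robot

A 6-joint arm with a two-finger parallel gripper is mounted at the origin on the work surface. World frame = base frame: x ahead of the robot, y to its left, z up, the work surface at z = 0. Lengths are in m, angles in degrees, forces in N, time in s.
With the tool pointing down it reaches from about 0.375 to 0.75 m from the base axis. Payload 9 kg.
Tool frame: the origin (TCP) lies where the fingers leave the gripper's body, on its centre line; the fingertips stand 73 mm ahead of it and the grasp point (between the pads) lies 54 mm ahead of it (robot.tip_reach is the distance from the TCP to the fingertips, in m); z points along the fingers, y is the direction in which the jaws open and shut (so a half turn about z gives the same grasp; the last joint's range is limited). The gripper opens to 85 mm and grips with 20 to 120 N. Pads are 22 mm wide; open, the fingers measure 114 mm over their backs; the gripper's body (76 mm by 85 mm) begins 54 mm behind the grasp point. The pads swing forward as they close: fully open they stand 13 mm farther back than shut.
Start: joints at [55.308, 5.964, 5.575, 89.605, 0, 77.527], TCP at [0.227, 0.555, 0.304] pointing down, gripper open.
Joint ranges: [-171.21, 171.21], [-48.23, 106.86], [-62.78, 66.21], [-105.2, 120.99], [-86.42, 89.51], [-180, 180]. Speed limits (degrees/s): [127.2, 127.2, 147.25, 180, 180, 180].

## Interface

Orientations are given as [roll, pitch, yaw] about the fixed x, y, z axes, in that order (R = Rz(yaw) Ry(pitch) Rx(roll)).
In Python, from plant import robot gives the robot as it stands. Calls block until the motion is done:
- robot.move_pose(position, orientation): joint-space move of the TCP to a pose.
- robot.line_to(position, vel=0.15, rotation=None, guard=None): straight line of the TCP; rotation=None keeps the orientation; vel is the mean speed in m/s. With guard (N) it stops when the force on the tool has changed by that much, and returns True; else False.
- robot.goto_joints(angles): joint-space move.
- robot.set_gripper(opening): finger opening in m; the grip force is fixed at half the most; returns when the fingers have stopped.
- robot.pause(seconds).
- robot.ik(position, orientation): joint angles nearest the present ones, or None.
- robot.observe(): the state.
- robot.grab_frame(name): name is "side" or "top"; returns the picture (420x560x3 uint8, blue, green, red); there is no depth.
- robot.get_calibration(name): a dict with "vertical_fov" (degrees; the focal length in pixels is half the picture's height over the tangent of half this angle, whatever the lens; pixels are square), "cx", "cy" (the principal point, pixels), "rvec" (rotation vector, rad) and "tvec" (3), from world to camera coordinates, as OpenCV has them. Camera axes: x right, y down, z forward; pixel columns grow to the right and rows downward; lengths in m; the calibration is good to about 2 mm. A picture is of the moment at which its call begins. get_calibration takes no time and is no camera call.
A pose or a line that the arm cannot do raises robot.IKError and nothing moves.
- robot.job_done(): hands the job in, once; it reports no verdict.
The state is a dict: "time": time; "q": joint angles; "qvel": joint speeds; "joint_torque": joint torques, N m; "tool_pos": TCP position; "tcp_rot": TCP orientation; "ft_force": force on the tool from outside, world axes, zero at the start; "torque": the same for the moment, N m; "gripper_width": finger opening in m.
Only numpy, scipy, OpenCV 4.12 (cv2) and the standard library are available. Lean on these libraries where they do the work, as an engineer would, in place of code of your own. Each camera call takes 0.05 s, during which the arm holds its last target.

## Task

Rack the cast bars on the two sloped steel chutes: both narrow bars in the narrow chute and both wide bars in the wide one, every bar with its flat butt end downhill and its casting neck uphill, the lowest against the stop and the next one up against it. One narrow bar has been put in the wrong way round: take it out, turn it end for end and load it again. Set each bar on its chute at the top end and let go there, so that it slides down by itself and is not dropped; the wide bar already racked and everything else on the bench stay where they are.

Things in the scene. Friction and masses are not known exactly. Their poses are not given: they have to be found in the camera images.
- narrow_bed: Smooth steel lane for 28 mm bars, fixed, sloping 0.52 rad (30 deg): floor 34 mm wide, 270 mm long, open top end, stop plate 22 mm high at the low end, side walls 5 mm thick, 10 mm above the floor. Bars slide down it by themselves. Origin: on the floor, mid-width, at the stop's face, 30 mm above the bench. x: up the slope; y: across; z: square to the floor
- wide_bed: Smooth steel lane for 48 mm bars, fixed, sloping 0.52 rad (30 deg): floor 54 mm wide, 270 mm long, open top end, stop plate 22 mm high at the low end, side walls 5 mm thick, 10 mm above the floor. Bars slide down it by themselves. Origin: on the floor, mid-width, at the stop's face, 30 mm above the bench. x: up the slope; y: across; z: square to the floor
- narrow_turned: cast aluminium bar: block 80 long x 28 wide x 32 high (mm), flat butt end; at the other end a casting neck 25 long, 14 wide, 18 high. Origin: centre of the block's underside, 40 mm from the butt, 65 mm from the neck's tip. x: along the bar towards the neck; z: out of its top. At the start it lies at the bottom of the narrow chute the wrong way round, its neck against the stop.
- narrow_loose: cast aluminium bar: block 80 long x 28 wide x 32 high (mm), flat butt end; at the other end a casting neck 25 long, 14 wide, 18 high. Origin: centre of the block's underside, 40 mm from the butt, 65 mm from the neck's tip. x: along the bar towards the neck; z: out of its top. At the start it lies flat on the bench.
- wide_loose: cast aluminium bar: block 80 long x 48 wide x 32 high (mm), flat butt end; at the other end a casting neck 25 long, 14 wide, 18 high. Origin: centre of the block's underside, 40 mm from the butt, 65 mm from the neck's tip. x: along the bar towards the neck; z: out of its top. At the start it lies flat on the bench.
- wide_home: cast aluminium bar: block 80 long x 48 wide x 32 high (mm), flat butt end; at the other end a casting neck 25 long, 14 wide, 18 high. Origin: centre of the block's underside, 40 mm from the butt, 65 mm from the neck's tip. x: along the bar towards the neck; z: out of its top. It already lies properly at the bottom of the wide chute, butt end against the stop, and stays there.
- narrow_turned_butt (a point): narrow_turned: point on the underside, mid-width, at the butt end
- narrow_turned_tip (a point): narrow_turned: point on the underside, mid-width, at the neck's tip
- narrow_loose_butt (a point): narrow_loose: point on the underside, mid-width, at the butt end
- narrow_loose_tip (a point): narrow_loose: point on the underside, mid-width, at the neck's tip
- wide_loose_butt (a point): wide_loose: point on the underside, mid-width, at the butt end
- wide_loose_tip (a point): wide_loose: point on the underside, mid-width, at the neck's tip
- wide_home_butt (a point): wide_home: point on the underside, mid-width, at the butt end
- wide_home_tip (a point): wide_home: point on the underside, mid-width, at the neck's tip
- half_brick: loose pale firebrick half, 110 x 75 x 62 mm high, on the bench among the bars; origin: centre of its underside, x along its length
- crucible: loose white bowl-shaped crucible, 96 mm across the rim, 48 mm high, on the bench among the bars; origin: centre of its underside
- flux_jar: loose upright glass jar, 42 mm across, 70 mm high, on the bench in the midst of the loose bars, brick and crucible; origin: centre of its underside
- hammer: loose hammer, 260 mm long, 26 mm high, lying left of the chutes; origin: middle of its length, on the bench; x towards the head
- ingot_mould: loose black steel ingot mould with a handle, trough 160 x 46 x 30 mm high, handle to 125 mm beyond it, lying at the left; origin: under the trough's centre, x away from the handle
- scraper: loose scraper with wooden handle, 250 mm long, 20 mm high, lying close to the robot; origin: middle of its length, on the bench; x towards the blade
Mind the look-alikes: they are no part of the job. Leave any black or green look-alike of the wide_home alone. What is shaped like the wide_loose but blue is not meant.

How it is judged (in metres and radians):
At the end, for the whole second after the job is handed in: In each chute its two bars lie flat, at rest and within 8 mm of mid-lane, butt end downhill: the lower bar's butt within 6 mm of the stop, the upper bar's butt 95 to 115 mm up from the stop (105 when touching the lower bar). The narrow bars may be in either order ((((x of narrow_turned_butt in the frame of narrow_bed between -0.005 and 0.006 m and x of narrow_turned_tip in the frame of narrow_bed above 0.09 m and y of narrow_turned_butt in the frame of narrow_bed between -0.008 and 0.008 m and z of narrow_turned_butt in the frame of narrow_bed below 0.006 m and z of narrow_turned_tip in the frame of narrow_bed below 0.008 m and angle between the z axis of narrow_turned and the z axis of narrow_bed, either way round below 0.15 rad and linear speed of narrow_turned below 0.02 m/s) and (x of narrow_loose_butt in the frame of narrow_bed between 0.095 and 0.115 m and x of narrow_loose_tip in the frame of narrow_bed above 0.19 m and y of narrow_loose_butt in the frame of narrow_bed between -0.008 and 0.008 m and z of narrow_loose_butt in the frame of narrow_bed below 0.006 m and z of narrow_loose_tip in the frame of narrow_bed below 0.008 m and angle between the z axis of narrow_loose and the z axis of narrow_bed, either way round below 0.15 rad and linear speed of narrow_loose below 0.02 m/s)) or ((x of narrow_loose_butt in the frame of narrow_bed between -0.005 and 0.006 m and x of narrow_loose_tip in the frame of narrow_bed above 0.09 m and y of narrow_loose_butt in the frame of narrow_bed between -0.008 and 0.008 m and z of narrow_loose_butt in the frame of narrow_bed below 0.006 m and z of narrow_loose_tip in the frame of narrow_bed below 0.008 m and angle between the z axis of narrow_loose and the z axis of narrow_bed, either way round below 0.15 rad and linear speed of narrow_loose below 0.02 m/s) and (x of narrow_turned_butt in the frame of narrow_bed between 0.095 and 0.115 m and x of narrow_turned_tip in the frame of narrow_bed above 0.19 m and y of narrow_turned_butt in the frame of narrow_bed between -0.008 and 0.008 m and z of narrow_turned_butt in the frame of narrow_bed below 0.006 m and z of narrow_turned_tip in the frame of narrow_bed below 0.008 m and angle between the z axis of narrow_turned and the z axis of narrow_bed, either way round below 0.15 rad and linear speed of narrow_turned below 0.02 m/s))) and x of wide_home_butt in the frame of wide_bed between -0.005 and 0.006 m and x of wide_home_tip in the frame of wide_bed above 0.09 m and y of wide_home_butt in the frame of wide_bed between -0.008 and 0.008 m and z of each of wide_home_butt, wide_loose_butt in the frame of wide_bed below 0.006 m and z of each of wide_home_tip, wide_loose_tip in the frame of wide_bed below 0.008 m and angle between the z axis of each of wide_home, wide_loose and the z axis of wide_bed, either way round below 0.15 rad and linear speed of each of wide_home, wide_loose below 0.02 m/s and x of wide_loose_butt in the frame of wide_bed between 0.095 and 0.115 m and x of wide_loose_tip in the frame of wide_bed above 0.19 m and y of wide_loose_butt in the frame of wide_bed between -0.008 and 0.008 m).
It fails at once if a bar going in butt end first is still held or pushed by the fingers in the lower part of its chute (butt end less than 120 mm from the stop) ((contact force between the fingers and narrow_turned above 0.5 N and x of narrow_turned_butt in the frame of narrow_bed between -0.02 and 0.12 m and x of narrow_turned_tip in the frame of narrow_bed above 0.06 m and y of narrow_turned_butt in the frame of narrow_bed between -0.02 and 0.02 m and z of narrow_turned_butt in the frame of narrow_bed below 0.02 m) or (contact force between the fingers and narrow_loose above 0.5 N and x of narrow_loose_butt in the frame of narrow_bed between -0.02 and 0.12 m and x of narrow_loose_tip in the frame of narrow_bed above 0.06 m and y of narrow_loose_butt in the frame of narrow_bed between -0.02 and 0.02 m and z of narrow_loose_butt in the frame of narrow_bed below 0.02 m) or (contact force between the fingers and wide_loose above 0.5 N and x of wide_loose_butt in the frame of wide_bed between -0.02 and 0.12 m and x of wide_loose_tip in the frame of wide_bed above 0.06 m and y of wide_loose_butt in the frame of wide_bed between -0.02 and 0.02 m and z of wide_loose_butt in the frame of wide_bed below 0.02 m)).
It fails at once if a bar is dropped or thrown: unheld, it moves faster than 1.2 m/s ((contact force between the fingers and narrow_turned below 0.1 N and linear speed of narrow_turned above 1.2 m/s) or (contact force between the fingers and narrow_loose below 0.1 N and linear speed of narrow_loose above 1.2 m/s) or (contact force between the fingers and wide_loose below 0.1 N and linear speed of wide_loose above 1.2 m/s)).
It fails at once if the bar already racked in the wide chute, the brick, crucible, jar, hammer, mould or scraper is shifted by more than 20 mm (distance of any of half_brick, flux_jar, crucible, hammer, ingot_mould, scraper, wide_home from where it was at the start of the episode above 0.02 m).
It also fails if it takes over 72 s, if anything falls off the work surface, if the arm or the gripper's body presses on something with over 40 N, if the wrist force passes 120 N, or if a joint passes its speed limit or range.

## Working session

There is one attempt and no reset: what is moved stays moved. The work goes in short steps, each a Python script; the robot and the scene stay as the last script left them, time stands still between calls to the robot, and variables do not carry over. Pictures are saved under pics/ and viewed, and the job is handed in when it is done.

```bash
ls; mkdir -p pics; python3 - <<'E'
from plant import robot
import cv2
for n in ("side","top"):
    f=robot.grab_frame(n); cv2.imwrite(f"pics/{n}0.png",f); print(n,robot.get_calibration(n))
print(robot.observe())
E
```

```text
pics
side {'vertical_fov': 49.294912997270536, 'cx': 272.739916093372, 'cy': 200.4263679677857, 'rvec': array([ 2.06856417, -0.56068339,  0.30492602]), 'tvec': array([-0.45123898,  0.20108457,  1.247756  ])}
top {'vertical_fov': 45.17366563876537, 'cx': 278.28816107061806, 'cy': 207.35825103917855, 'rvec': array([ 2.1426958 , -2.12170795,  0.16323819]), 'tvec': array([-0.01438466,  0.50653397,  1.50697292])}
{'time': 0.1, 'q': array([5.53052216e+01, 5.99586137e+00, 5.53252390e+00, 8.96056539e+01,
       1.10163928e-03, 7.75245218e+01]), 'qvel': array([ 0.06605853, -0.08317734,  0.07680748, -0.02528869, -0.03469657,
       -0.01306268]), 'joint_torque': array([ 5.93142191e-03, -5.58205819e+01,  5.04720390e+01,  1.30587100e-02,
       -2.88522569e-04,  1.25158243e-05]), 'tool_pos': array([0.22677552, 0.55526317, 0.30320294]), 'tcp_rot': array([-1.79932876e+02, -1.59792656e-02,  1.57780690e+02]), 'ft_force': array([ 0.22880766, -0.2423445 , -0.30990598]), 'torque': array([ 0.01420216, -0.00371273,  0.00516427]), 'gripper_width': 0.08554022285606781}
```

View pics/top0.png

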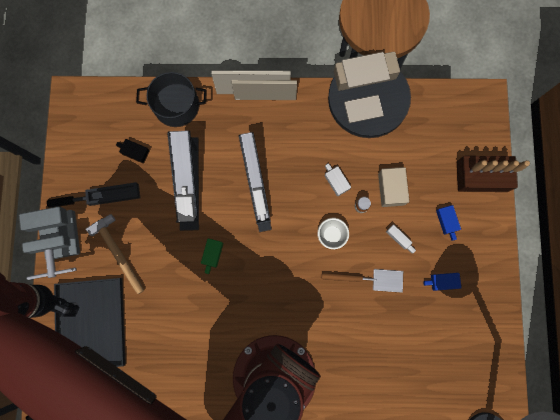

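View pics/side0.png

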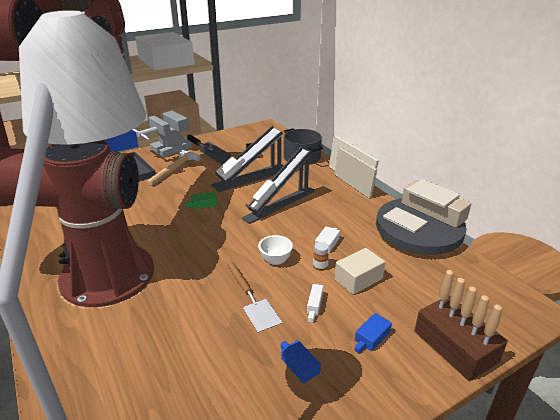

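The top view shows the wide chute around px (185,175), the narrow chute around (255,180), wide_loose around (338,180) and narrow_loose around (401,238). The low ends of the chutes face the robot. I'll zoom in next.

```bash
python3 - <<'E'
import cv2
t=cv2.imread("pics/top0.png"); s=cv2.imread("pics/side0.png")
cv2.imwrite("pics/tA.png",cv2.resize(t[120:240,150:290],None,fx=5,fy=5,interpolation=cv2.INTER_CUBIC))
cv2.imwrite("pics/tB.png",cv2.resize(t[150:270,310:450],None,fx=5,fy=5,interpolation=cv2.INTER_CUBIC))
cv2.imwrite("pics/sA.png",cv2.resize(s[115:235,200:340],None,fx=5,fy=5,interpolation=cv2.INTER_CUBIC))
E
```

```text
(no output)
```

View pics/tA.png

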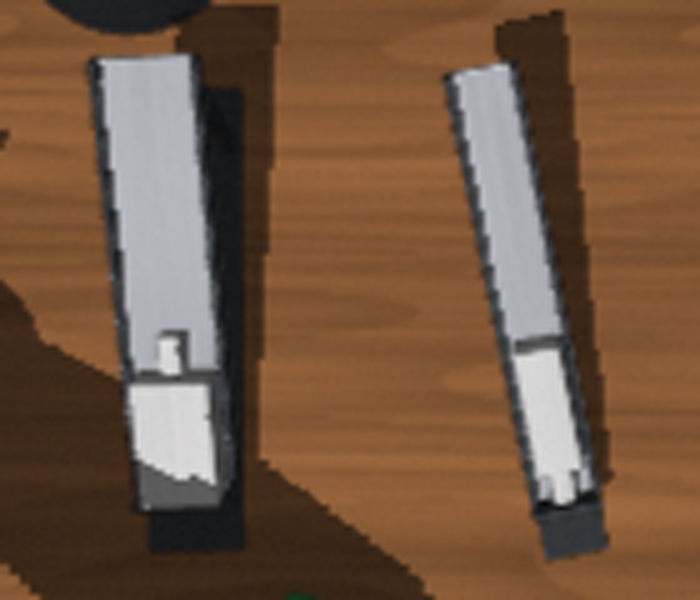

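View pics/tB.png

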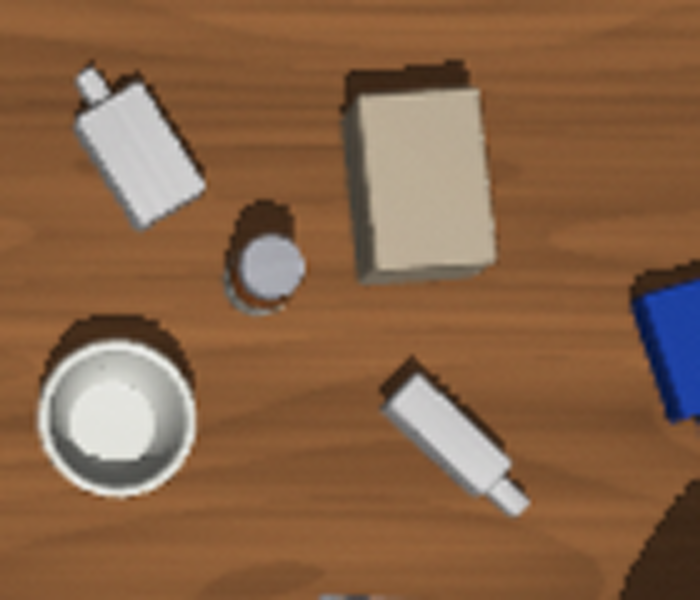

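View pics/sA.png

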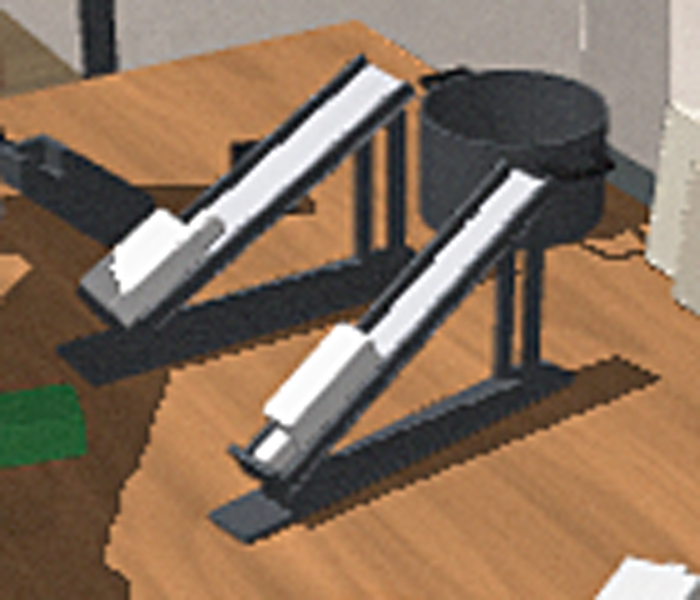

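```bash
python3 - <<'E'
import cv2
t=cv2.imread("pics/top0.png"); s=cv2.imread("pics/side0.png")
def crop(im,x0,y0,x1,y1,f,name):
    c=cv2.resize(im[y0:y1,x0:x1],None,fx=f,fy=f,interpolation=cv2.INTER_CUBIC)
    for x in range(x0,x1,10): cv2.line(c,((x-x0)*f,0),((x-x0)*f,6 if x%50 else 14),(0,255,255),1); cv2.putText(c,str(x),((x-x0)*f,16),0,.35,(0,255,255),1)
    for y in range(y0,y1,10): cv2.line(c,(0,(y-y0)*f),(6,(y-y0)*f),(0,255,255),1); cv2.putText(c,str(y),(8,(y-y0)*f+4),0,.35,(0,255,255),1)
    cv2.imwrite(name,c)
crop(t,230,125,290,185,10,"pics/n1.png");crop(t,230,180,290,240,10,"pics/n2.png")
crop(t,160,125,220,185,10,"pics/w1.png");crop(t,160,180,220,240,10,"pics/w2.png")
crop(s,240,140,320,200,10,"pics/sn1.png");crop(s,235,170,315,230,10,"pics/sn2.png")
crop(s,210,120,290,180,10,"pics/sw.png")
E
```

```text
(no output)
```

View pics/n1.png

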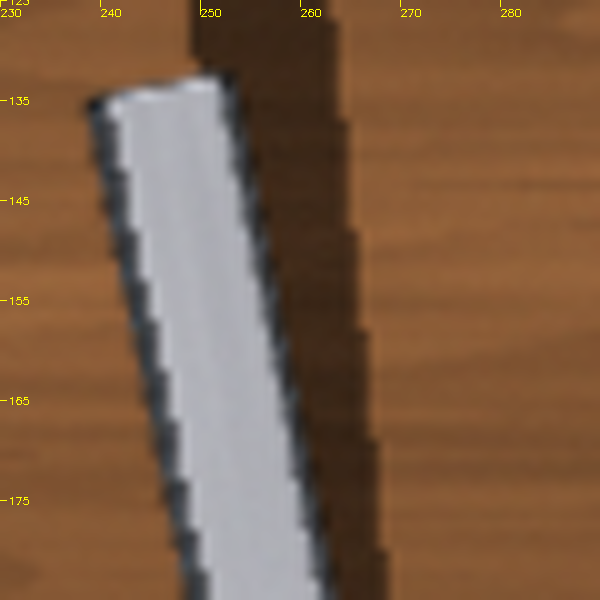

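View pics/n2.png

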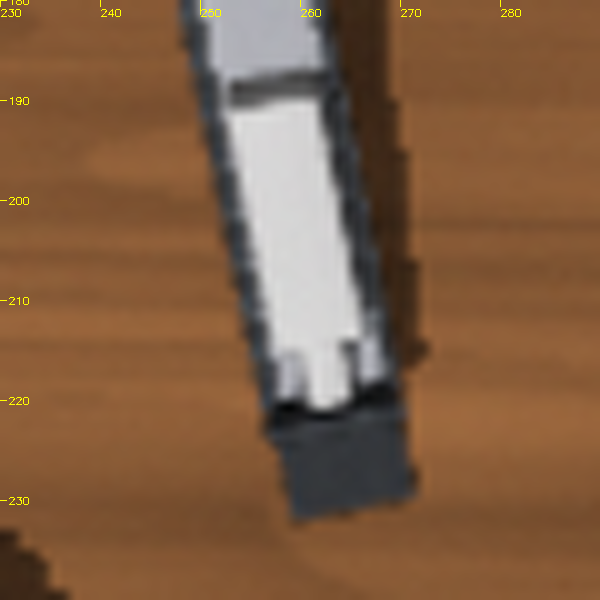

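View pics/sn1.png

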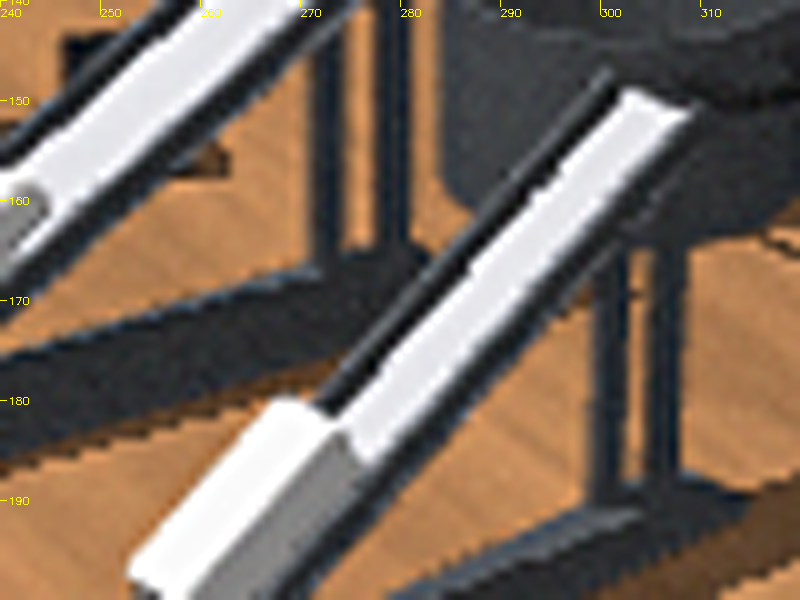

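View pics/sn2.png

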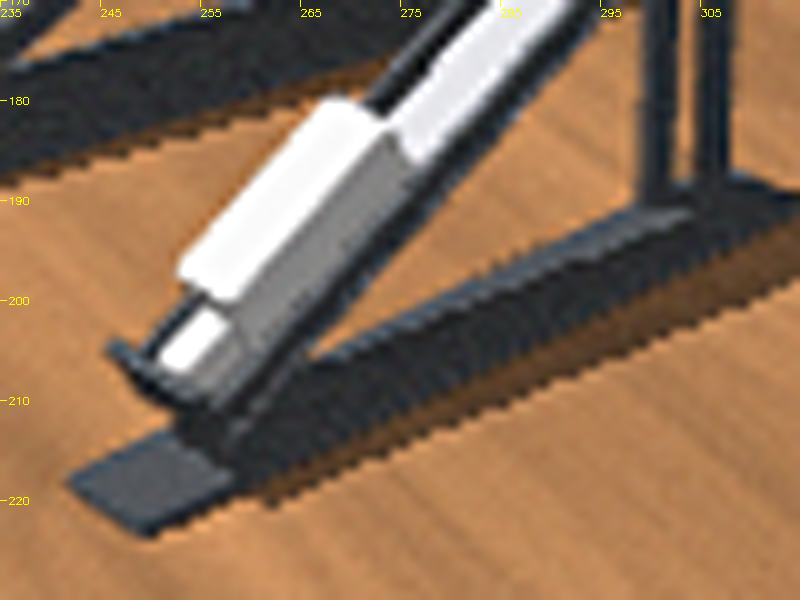

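View pics/w1.png

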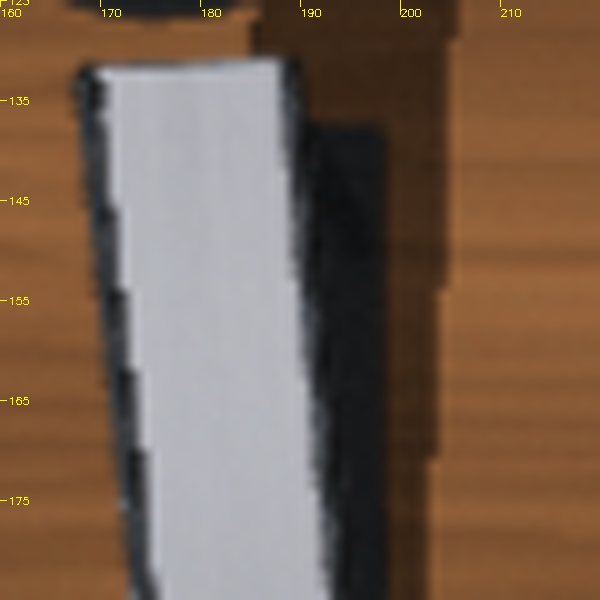

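View pics/w2.png

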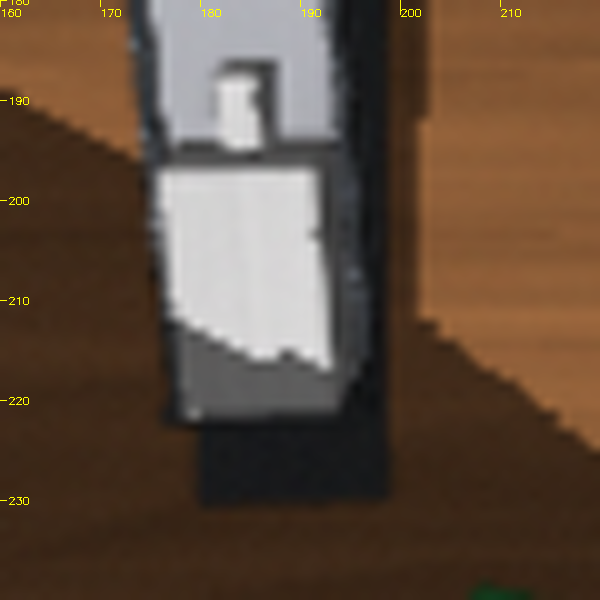

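View pics/sw.png

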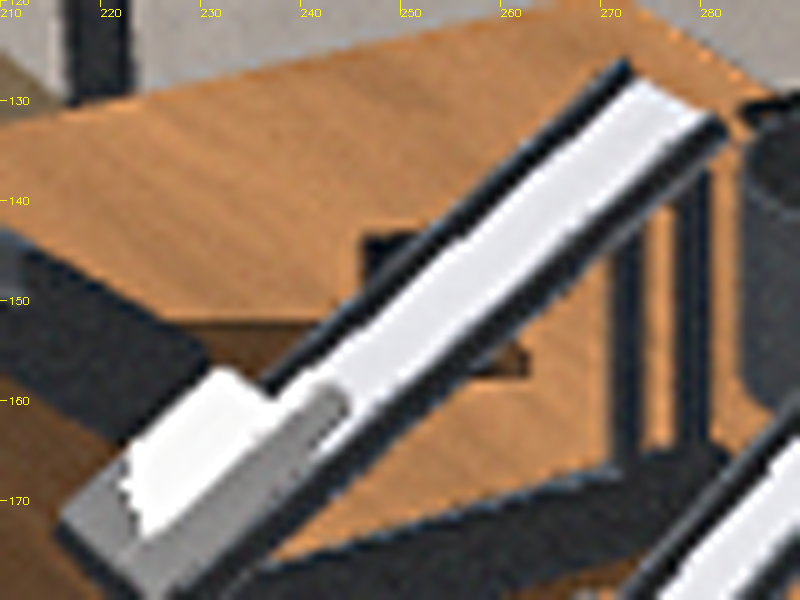

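```bash
cat > vis.py <<'E'
import numpy as np, cv2
from scipy.optimize import least_squares
from scipy.ndimage import map_coordinates
from scipy.spatial.transform import Rotation as R
from plant import robot
CAL={}
for n in ("side","top"):
    c=robot.get_calibration(n); f=210/np.tan(np.radians(c["vertical_fov"])/2)
    CAL[n]=(np.array([[f,0,c["cx"]],[0,f,c["cy"]],[0,0,1.]]),np.array(c["rvec"]),np.array(c["tvec"]))
def proj(n,P):
    K,r,t=CAL[n]; return cv2.projectPoints(np.atleast_2d(np.asarray(P,float)),r,t,K,None)[0][:,0]
def back(n,uv,z):
    K,r,t=CAL[n]; M=cv2.Rodrigues(r)[0]; C=-M.T@t; d=M.T@np.linalg.inv(K)@np.array([uv[0],uv[1],1.])
    return C+d*(z-C[2])/d[2]
def bedT(p):  # x,y,yaw -> R,t
    return R.from_euler('ZY',[p[2],-np.radians(30)]).as_matrix(), np.array([p[0],p[1],0.03])
def barT(p): return R.from_euler('Z',[p[2]]).as_matrix(), np.array([p[0],p[1],0.])
def icp(imgs,edges,p,T,srch=4,iters=12,verbose=True):
    """edges: list (view,A,B,inside pt): bright side is 'inside'. gray images"""
    for it in range(iters):
        Rm,t=T(p); obs=[]
        for (v,A,B,I) in edges:
            A,B,I=map(np.array,(A,B,I)); 
            k=25; X=A+(B-A)*np.linspace(0.05,.95,k)[:,None]
            uv=proj(v,X@Rm.T+t); ui=proj(v,(I@Rm.T+t))[0]
            d=uv[-1]-uv[0]; d/=np.linalg.norm(d); n=np.array([-d[1],d[0]])
            if n@(ui-uv[k//2])<0:n=-n
            s=np.arange(-srch,srch+.01,.1)
            pts=uv[:,None]+s[None,:,None]*n
            g=map_coordinates(imgs[v],[pts[...,1],pts[...,0]],order=1)
            prof=cv2.GaussianBlur(g,(0,0),5,borderType=cv2.BORDER_REPLICATE) if False else g
            from scipy.ndimage import gaussian_filter1d
            dg=gaussian_filter1d(g.astype(float),6,axis=1,order=1)
            j=dg[:,15:-15].argmax(1)+15; w=dg.max(1)>0.6
            for q in range(k):
                if w[q]: obs.append((v,X[q],n,uv[q]+s[j[q]]*n))
        V=np.array([o[0]=="top" for o in obs]);X=np.array([o[1] for o in obs]);N=np.array([o[2] for o in obs]);Z=np.array([o[3] for o in obs])
        def res(p):
            Rm,t=T(p);W=X@Rm.T+t;out=np.zeros(len(X))
            for m,v in ((V,"top"),(~V,"side")):
                if m.any(): out[m]=((proj(v,W[m])-Z[m])*N[m]).sum(1)
            return out
        so=least_squares(res,p,loss="soft_l1",f_scale=0.4); p=so.x; srch=max(1.8+1.6,srch*.8)
    if verbose:
        r=res(p); print("pose",np.round(p[:2],4),"yaw",round(np.degrees(p[2]),2),"n",len(r),"rms px top",np.sqrt((r[V]**2).mean()).round(2) if V.any() else None,"side",np.sqrt((r[~V]**2).mean()).round(2) if (~V).any() else None)
    return p
E
cat > fitbeds.py <<'E'
from vis import *
imgs={n:cv2.cvtColor(cv2.imread(f"pics/{n}0.png"),cv2.COLOR_BGR2GRAY).astype(float) for n in("top","side")}
for n in CAL: 
    K,r,t=CAL[n]; print(n,"cam at",(-cv2.Rodrigues(r)[0].T@t).round(3))
def bededges(w,views):
    h=w/2;E=[]
    for v in views:
        I=(.2,0,0)
        E+= [(v,(.13,h,0),(.26,h,0),I),(v,(.13,-h,.01),(.26,-h,.01),I),(v,(.27,-h+.004,0),(.27,h-.004,0),I)]
    return E
res={}
for nm,w,a,b in(("narrow",.034,(245.5,134),(262,221)),("wide",.054,(178,132),(186,221))):
    A=back("top",a,.165);B=back("top",b,.035)
    p0=[B[0],B[1],np.arctan2(A[1]-B[1],A[0]-B[0])]; print(nm,"init",np.round(A,3),np.round(B,3),np.linalg.norm((A-B)[:2]))
    for vs in(("top",),("side",),("top","side")): p=icp(imgs,bededges(w,vs),p0,bedT)
    res[nm]=p
np.save("beds.npy",np.array([res["narrow"],res["wide"]]))
for v in("top","side"):
    im=cv2.resize(cv2.imread(f"pics/{v}0.png"),None,fx=6,fy=6,interpolation=cv2.INTER_CUBIC)
    for nm,w in(("narrow",.034),("wide",.054)):
        Rm,t=bedT(res[nm]);h=w/2
        for z,o,c in((0,0,(0,0,255)),(.01,.0,(0,255,0)),(.01,.005,(255,0,0))):
            q=np.array([(0,h+o,z),(.27,h+o,z),(.27,-h-o,z),(0,-h-o,z)])
            cv2.polylines(im,[np.round((proj(v,q@Rm.T+t)+.5)*6).astype(int)],True,c,1)
    c=im[120*6:240*6,160*6:290*6] if v=="top" else im[115*6:225*6,205*6:325*6]
    cv2.imwrite(f"pics/fit_{v}.png",c)
E
python3 fitbeds.py
```

```text
side cam at [-0.086 -1.052  0.828]
top cam at [ 0.256 -0.026  1.569]
narrow init [0.7   0.086 0.165] [0.465 0.04  0.035] 0.23988162026350127
pose [0.4736 0.0387] yaw 11.54 n 75 rms px top 0.27 side None
pose [0.4741 0.0386] yaw 12.1 n 75 rms px top None side 0.31
pose [0.4735 0.0385] yaw 11.72 n 150 rms px top 0.3 side 0.43
wide init [0.705 0.282 0.165] [0.463 0.274 0.035] 0.2422284486540796
pose [0.4736 0.2693] yaw 2.72 n 75 rms px top 0.21 side None
pose [0.4742 0.269 ] yaw 3.37 n 72 rms px top None side 0.19
pose [0.4735 0.2691] yaw 2.84 n 146 rms px top 0.22 side 0.24
```

View pics/fit_top.png

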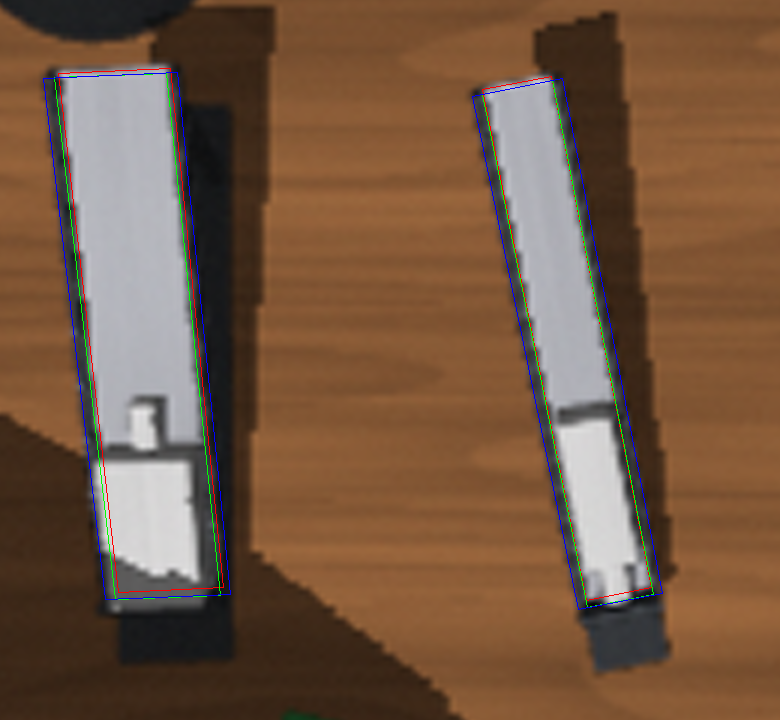

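View pics/fit_side.png

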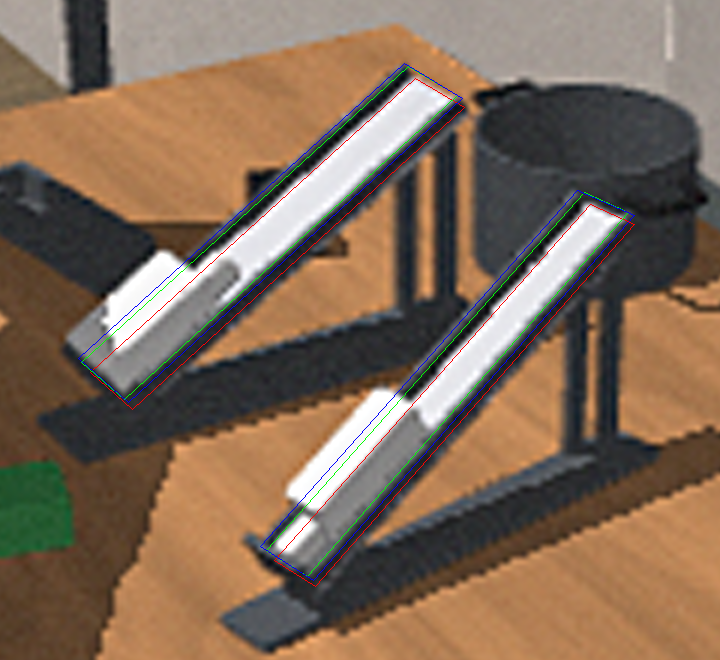

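```bash
cat > fitbars.py <<'E'
from vis import *
imgs={n:cv2.cvtColor(cv2.imread(f"pics/{n}0.png"),cv2.COLOR_BGR2GRAY).astype(float) for n in("top","side")}
def edges(w,views):
    h=w/2;z=.032;I=(0,0,z);E=[]
    for v in views:
        E+=[(v,(-.04,h,z),(.04,h,z),I),(v,(-.04,-h,z),(.04,-h,z),I),(v,(-.04,-h,z),(-.04,h,z),I)]
        E+=[(v,(.04,-h,z),(.04,-.009,z),I),(v,(.04,h,z),(.04,.009,z),I)]
    return E
out={}
for nm,w,C,tip in(("narrow_loose",.028,[(415,372),(511,465),(483,492),(386,405)],(515,505)),("wide_loose",.048,[(78,122),(142,85),(205,187),(142,227)],(90,72))):
    cc=[back("top",(310+a/5-.4,150+b/5-.4),.032) for a,b in C]; m=np.mean(cc,0); t=back("top",(310+tip[0]/5,150+tip[1]/5),.018)
    p0=[m[0],m[1],np.arctan2(t[1]-m[1],t[0]-m[0])]
    print(nm,"init",np.round(p0,3),"sides",[round(float(np.linalg.norm(cc[i]-cc[i-1])),3) for i in range(4)],"ctr-tip",np.linalg.norm((t-m)[:2]).round(3))
    for vs in(("top",),("side",),("top","side")): out[nm]=icp(imgs,edges(w,vs),p0,barT,srch=3)
np.save("bars.npy",np.array([out["narrow_loose"],out["wide_loose"]]))
for v in("top","side"):
    im=cv2.resize(cv2.imread(f"pics/{v}0.png"),None,fx=5,fy=5,interpolation=cv2.INTER_CUBIC)
    for nm,w in(("narrow_loose",.028),("wide_loose",.048)):
        Rm,t=barT(out[nm]);h=w/2
        for z in(0,.032):
            q=np.array([(-.04,h,z),(.04,h,z),(.04,-h,z),(-.04,-h,z)])
            cv2.polylines(im,[np.round((proj(v,q@Rm.T+t)+.5)*5).astype(int)],True,(0,0,255),1)
        q=np.array([(.04,.007,.018),(.065,.007,.018),(.065,-.007,.018),(.04,-.007,.018)])
        cv2.polylines(im,[np.round((proj(v,q@Rm.T+t)+.5)*5).astype(int)],True,(255,0,0),1)
    c=im[150*5:270*5,310*5:450*5] if v=="top" else im[210*5:330*5,250*5:400*5]
    cv2.imwrite(f"pics/fitb_{v}.png",c)
E
python3 fitbars.py
```

```text
narrow_loose init [ 0.422 -0.379 -2.352] sides [0.027, 0.08, 0.024, 0.078] ctr-tip 0.062Traceback (most recent call last):
  File "fitbars.py", line 14, in <module>
    for vs in(("top",),("side",),("top","side")): out[nm]=icp(imgs,edges(w,vs),p0,barT,srch=3)
                                                          ~~~^^^^^^^^^^^^^^^^^^^^^^^^^^^^^^^^^
  File "vis.py", line 25, in icp
    uv=proj(v,X@Rm.T+t); ui=proj(v,(I@Rm.T+t))[0]
  File "vis.py", line 11, in proj
    K,r,t=CAL[n]; return cv2.projectPoints(np.atleast_2d(np.asarray(P,float)),r,t,K,None)[0][:,0]
                         ~~~~~~~~~~~~~~~~~^^^^^^^^^^^^^^^^^^^^^^^^^^^^^^^^^^^^^^^^^^^^^^^
cv2.error: OpenCV(4.12.0) /io/opencv/modules/calib3d/src/calibration_base.cpp:1490: error: (-215:Assertion failed) npoints >= 0 && (depth == CV_32F || depth == CV_64F) in function 'projectPoints'
```

```bash
sed -i "s/from_euler('Z',\[p\[2\]\])/from_euler('Z',p[2])/" vis.py; python3 fitbars.py
```

```text
narrow_loose init [ 0.422 -0.379 -2.352] sides [0.027, 0.08, 0.024, 0.078] ctr-tip 0.062
pose [ 0.4228 -0.3798] yaw -134.41 n 125 rms px top 0.29 side None
pose [ 0.4224 -0.3793] yaw -133.02 n 125 rms px top None side 0.27
pose [ 0.4226 -0.3795] yaw -133.67 n 250 rms px top 0.32 side 0.28
wide_loose init [ 0.594 -0.194  0.489] sides [0.077, 0.047, 0.075, 0.047] ctr-tip 0.062
pose [ 0.5953 -0.1933] yaw 31.58 n 125 rms px top 0.26 side None
pose [ 0.5958 -0.1917] yaw 32.1 n 125 rms px top None side 0.41
pose [ 0.5953 -0.1926] yaw 31.75 n 250 rms px top 0.3 side 0.46
```

View pics/fitb_top.png

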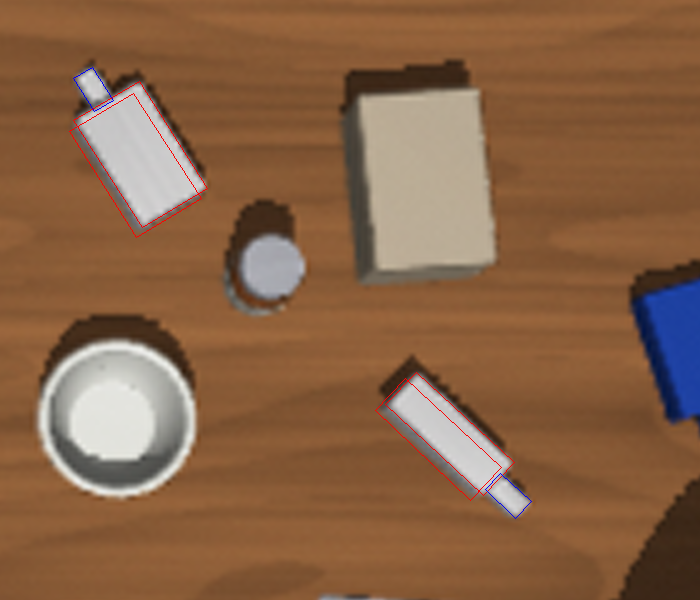

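View pics/fitb_side.png

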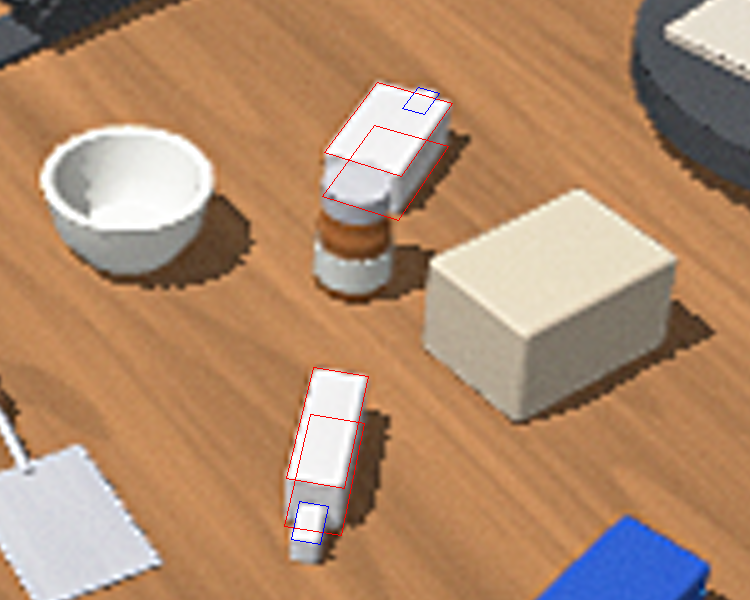

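```bash
cat > plan.py <<'E'
from vis import *
beds=np.load("beds.npy"); bars=np.load("bars.npy")
NB,WB=beds; NL,WL=bars
def tool(yax,zax):
    x=np.cross(yax,zax); return R.from_matrix(np.array([x,yax,zax]).T).as_euler('xyz',degrees=True)
def bed_pose(b,x,h,s,y=0.):
    """TCP over lane point x, height h above floor"""
    Rm,t=bedT(b); return t+Rm@np.array([x,y,h]), tool(s*Rm[:,1],-Rm[:,2])
def bar_pose(p,h,s,dx=0.):
    Rm,t=barT(p); return t+Rm@np.array([dx,0,h]), tool(s*Rm[:,1],np.array([0,0,-1.]))
def to_bed(b,P):
    Rm,t=bedT(b); return Rm.T@(np.asarray(P)-t)
E
python3 - <<'E'
from plan import *
for s in(1,-1):
    for nm,po in(("nt grasp",bed_pose(NB,.065,.084,-s)),("nt lift",bed_pose(NB,.065,.19,-s)),("n load",bed_pose(NB,.177,.084,s)),("n load hi",bed_pose(NB,.177,.16,s)),("nl grasp",bar_pose(NL,.084,s)),("nl hi",bar_pose(NL,.25,s)),("wl grasp",bar_pose(WL,.083,s)),("wl hi",bar_pose(WL,.25,s)),("w load",bed_pose(WB,.177,.083,s)),("w hi",bed_pose(WB,.177,.16,s))):
        q=robot.ik(*po); print(s,nm,np.round(po[0],3),np.round(po[1],1),None if q is None else np.round(q,1))
E
```

```text
1 nt grasp [0.487 0.041 0.135] [180.  -30.   11.7] None
1 nt lift [0.436 0.031 0.227] [180.  -30.   11.7] None
1 n load [0.582 0.061 0.191] [ 180.    30.  -168.3] [-11.4 -28.1 -41.2  49.   11.3 -20.3]
1 n load hi [0.545 0.053 0.257] [ 180.    30.  -168.3] [-13.4 -37.  -40.2  59.2  12.3 -22.1]
1 nl grasp [ 0.423 -0.379  0.084] [180.    0.   46.3] [-55.1   5.2 -18.4  66.4   0.   78.5]
1 nl hi [ 0.423 -0.379  0.25 ] [180.    0.   46.3] [-55.1   0.1  -6.   83.8   0.   78.5]
1 wl grasp [ 0.595 -0.193  0.083] [-180.     0.  -148.3] [-29.9  14.9  -7.8  67.4   0.  -61.6]
1 wl hi [ 0.595 -0.193  0.25 ] [-180.     0.  -148.3] [-29.9  10.2   4.6  84.4   0.  -61.6]
1 w load [0.585 0.275 0.19 ] [-180.    30.  -177.2] [ 15.9 -14.3 -30.7  44.2  -6.5  11.4]
1 w hi [0.547 0.273 0.257] [-180.    30.  -177.2] [ 17.  -22.4 -30.3  52.9  -7.   12.3]
-1 nt grasp [0.487 0.041 0.135] [ 180.    30.  -168.3] None
-1 nt lift [0.436 0.031 0.227] [ 180.    30.  -168.3] None
-1 n load [0.582 0.061 0.191] [180.  -30.   11.7] [-11.4 -28.1 -41.2  49.   11.3 159.7]
-1 n load hi [0.545 0.053 0.257] [180.  -30.   11.7] [-13.4 -37.  -40.2  59.2  12.3 157.9]
-1 nl grasp [ 0.423 -0.379  0.084] [-180.     0.  -133.7] [ -55.1    5.2  -18.4   66.4    0.  -101.5]
-1 nl hi [ 0.423 -0.379  0.25 ] [-180.     0.  -133.7] [-5.510e+01  1.000e-01 -6.000e+00  8.380e+01  0.000e+00 -1.015e+02]
-1 wl grasp [ 0.595 -0.193  0.083] [180.    0.   31.7] [-29.9  14.9  -7.8  67.4   0.  118.4]
-1 wl hi [ 0.595 -0.193  0.25 ] [180.    0.   31.7] [-29.9  10.2   4.6  84.4   0.  118.4]
-1 w load [0.585 0.275 0.19 ] [180.  -30.    2.8] [  15.9  -14.3  -30.7   44.2   -6.5 -168.6]
-1 w hi [0.547 0.273 0.257] [180.  -30.    2.8] [  17.   -22.4  -30.3   52.9   -7.  -167.7]
```

```bash
cat >> plan.py <<'E'
def bed_tilt(b,xt,ht,phi,s,L=.0705,y=0.):
    """tip centre at lane (xt,y,ht); tool z leans by phi (deg, + = pointing downhill)"""
    Rm,t=bedT(b); a=np.radians(phi); z=Rm@np.array([-np.sin(a),0,-np.cos(a)])
    return t+Rm@np.array([xt,y,ht])-L*z, tool(s*Rm[:,1],z)
E
python3 - <<'E'
from plan import *
for phi in(0,8,12,16,20,25,30,35):
  hn=.013+.011*np.sin(np.radians(phi))
  for xg in(.065,.075,.085):
    r=[]
    for s in(1,-1):
      g=robot.ik(*bed_tilt(NB,xg,hn,phi,-s)); l=robot.ik(*bed_tilt(NB,xg,hn+.09,phi,-s)); 
      # dist from butt: xg is butt side? turned: butt at .105 ; load: butt at .137
      xl=.137+(.105-xg)
      ld=robot.ik(*bed_tilt(NB,xl,hn,-phi,s)); lh=robot.ik(*bed_tilt(NB,xl,hn+.06,-phi,s))
      r.append([None if q is None else np.round(q).astype(int).tolist() for q in(g,l,ld,lh)])
    print(phi,xg,r[0],"|",[x and x[5] for x in r[1]])
E
```

```text
0 0.065 [None, None, [-11, -28, -41, 49, 11, -20], [-13, -35, -41, 57, 12, -22]] | [None, None, 160, 158]
0 0.075 [[-17, -48, -59, 52, 14, 155], None, [-12, -30, -43, 49, 12, -21], [-13, -37, -42, 57, 12, -22]] | [-25, None, 159, 158]
0 0.085 [[-16, -46, -57, 52, 14, 155], None, [-12, -31, -45, 49, 12, -21], [-14, -39, -44, 58, 13, -23]] | [-25, None, 159, 157]
8 0.065 [[-15, -37, -50, 57, 10, 155], None, [-13, -39, -52, 42, 15, -20], [-15, -47, -51, 51, 16, -22]] | [-25, None, 160, 158]
8 0.075 [[-14, -35, -48, 57, 9, 156], [-17, -46, -47, 70, 11, 153], [-14, -41, -53, 42, 15, -21], None] | [-24, -27, 159, None]
8 0.085 [[-14, -33, -47, 57, 9, 156], [-17, -44, -45, 69, 10, 153], [-14, -43, -55, 43, 16, -21], None] | [-24, -27, 159, None]
12 0.065 [[-14, -31, -45, 59, 8, 156], [-17, -42, -44, 72, 8, 153], [-14, -44, -57, 39, 17, -20], None] | [-24, -27, 160, None]
12 0.075 [[-13, -29, -43, 59, 7, 156], [-16, -40, -42, 72, 8, 154], [-15, -47, -59, 39, 17, -20], None] | [-24, -26, 160, None]
12 0.085 [[-13, -27, -42, 59, 7, 157], [-15, -38, -41, 71, 8, 154], None, None] | [-23, -26, No
[... 870 characters left out ...]
-25, 70, 2, 159], [-12, -20, -25, 80, 2, 157], None, None] | [-21, -23, None, None]
30 0.065 [[-9, -6, -23, 73, 0, 159], [-11, -16, -23, 83, 0, 157], None, None] | [-21, -23, None, None]
30 0.075 [[-9, -5, -21, 74, 0, 160], [-11, -14, -21, 83, 0, 158], None, None] | [-20, -22, None, None]
30 0.085 [[-8, -3, -19, 74, 0, 160], [-10, -13, -20, 83, 0, 158], None, None] | [-20, -22, None, None]
35 0.065 [[-8, 1, -16, 78, -2, 160], [-10, -9, -17, 86, -2, 158], None, None] | [-20, -22, None, None]
35 0.075 [[-8, 2, -14, 78, -2, 161], [-10, -8, -16, 87, -2, 159], None, None] | [-19, -21, None, None]
35 0.085 [[-7, 3, -13, 79, -2, 161], [-9, -6, -14, 87, -2, 159], None, None] | [-19, -21, None, None]
```

```bash
python3 - <<'E'
from plan import *
phi=8;hn=.013+.011*np.sin(np.radians(phi));s=1
for x,h in((.065,hn),(.065,hn+.03),(.09,.07),(.09,.1),(.12,.09),(.15,.09),(.177,.09),(.2,.1)):
  q=robot.ik(*bed_tilt(NB,x,h,phi,-s));print("A",x,h,None if q is None else np.round(q,1))
for x,h in((.177,hn),(.177,.03),(.177,.06),(.177,.07),(.177,.08),(.2,.08)):
  q=robot.ik(*bed_tilt(NB,x,h,-phi,s));print("B",x,h,None if q is None else np.round(q,1))
E
```

```text
A 0.065 0.01453090411056072 [-14.8 -37.  -50.1  57.    9.6 155.2]
A 0.065 0.044530904110560716 [-15.8 -41.3 -50.   61.6  10.  154.2]
A 0.09 0.07 [-15.2 -39.6 -45.4  64.3   9.8 154.8]
A 0.09 0.1 [-16.2 -42.9 -44.7  68.6  10.1 153.8]
A 0.12 0.09 [-14.2 -36.1 -39.9  66.2   9.4 155.8]
A 0.15 0.09 [-12.6 -30.7 -34.8  65.7   8.9 157.2]
A 0.177 0.09 [-11.4 -26.1 -30.1  65.6   8.5 158.4]
A 0.2 0.1 [-10.7 -23.2 -25.9  66.8   8.2 159.1]
B 0.177 0.01453090411056072 [-13.3 -38.7 -51.5  41.9  15.1 -20.2]
B 0.177 0.03 [-13.7 -41.  -51.5  44.3  15.3 -20.6]
B 0.177 0.06 [-14.7 -45.2 -51.2  49.   15.9 -21.4]
B 0.177 0.07 [-15.  -46.5 -51.   50.5  16.1 -21.6]
B 0.177 0.08 [-15.3 -47.7 -50.8  52.1  16.3 -21.9]
B 0.2 0.08 [-14.1 -42.8 -46.9  50.8  15.5 -20.8]
```

```bash
python3 - <<'E'
from plan import *
phi=8;hn=.013+.011*np.sin(np.radians(phi));s=1
q=robot.observe()["q"].copy(); 
robot.set_gripper(.06); print("t",robot.observe()["time"],robot.observe()["gripper_width"])
q[0]=5; robot.goto_joints(q); print("t",robot.observe()["time"])
po=bed_tilt(NB,.09,.1,phi,-s); robot.move_pose(*po); print("t",robot.observe()["time"], robot.observe()["tool_pos"]-po[0])
hit=robot.line_to(bed_tilt(NB,.065,hn,phi,-s)[0],guard=8); o=robot.observe(); print("hit",hit,o["time"],to_bed(NB,o["tool_pos"]),o["ft_force"])
for n in("top","side"): cv2.imwrite(f"pics/{n}1.png",robot.grab_frame(n))
for n,(x,y) in(("top",(190,120)),("side",(190,120))):
    im=cv2.imread(f"pics/{n}1.png")[y:y+120,x:x+140]; cv2.imwrite(f"pics/{n}1c.png",cv2.resize(im,None,fx=5,fy=5,interpolation=cv2.INTER_CUBIC))
E
```

```text
t 0.475 0.059831824331328505
t 2.325
t 3.5333 [0.00032535 0.00036687 0.0007833 ]
hit False 4.275 [ 7.55511477e-02 -1.43362082e-05  8.49025430e-02] [0.66298893 1.02833863 0.46469128]
```

View pics/top1c.png

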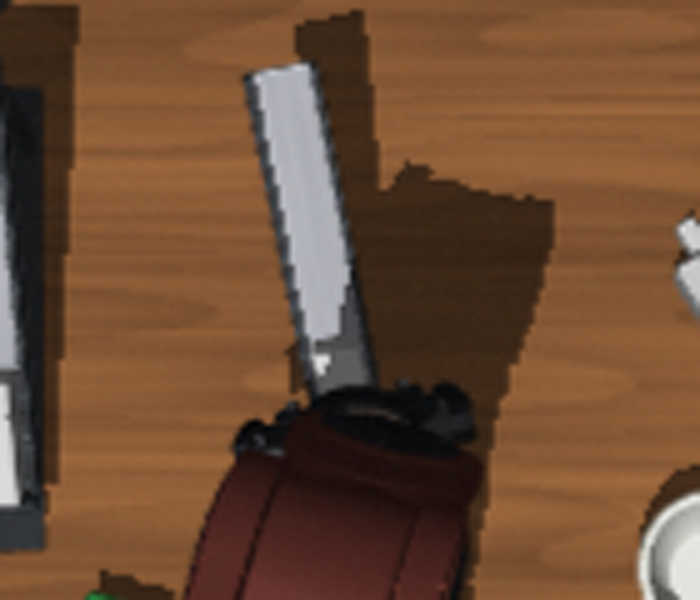

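View pics/side1c.png

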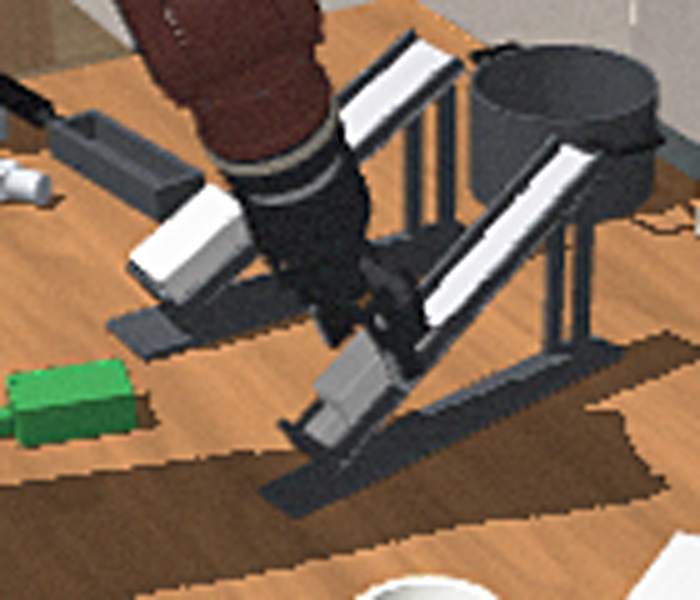

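The fingers straddle the bar: the near fingertip is at about (272,192) in the side view and the tips sit above the wall. Closing the gripper next.

```bash
python3 - <<'E'
from plan import *
phi=8;hn=.013+.011*np.sin(np.radians(phi));s=1
f0=robot.observe()["ft_force"]
robot.set_gripper(.02); o=robot.observe(); print("w",o["gripper_width"],o["time"],o["ft_force"]-f0)
robot.line_to(bed_tilt(NB,.075,hn+.03,phi,-s)[0],vel=.1); o=robot.observe(); print("w",o["gripper_width"],o["time"],o["ft_force"]-f0)
for n in("top","side"): cv2.imwrite(f"pics/{n}2.png",robot.grab_frame(n))
for n,(x,y) in(("top",(190,120)),("side",(190,120))):
    im=cv2.imread(f"pics/{n}2.png")[y:y+120,x:x+140]; cv2.imwrite(f"pics/{n}2c.png",cv2.resize(im,None,fx=5,fy=5,interpolation=cv2.INTER_CUBIC))
E
```

```text
w 0.026875639906111037 4.775 [-4.44150333  0.49888935  6.19653943]
w 0.026946965905941346 5.2417 [-0.58458483  0.43258115 -2.87602687]
```

View pics/side2c.png

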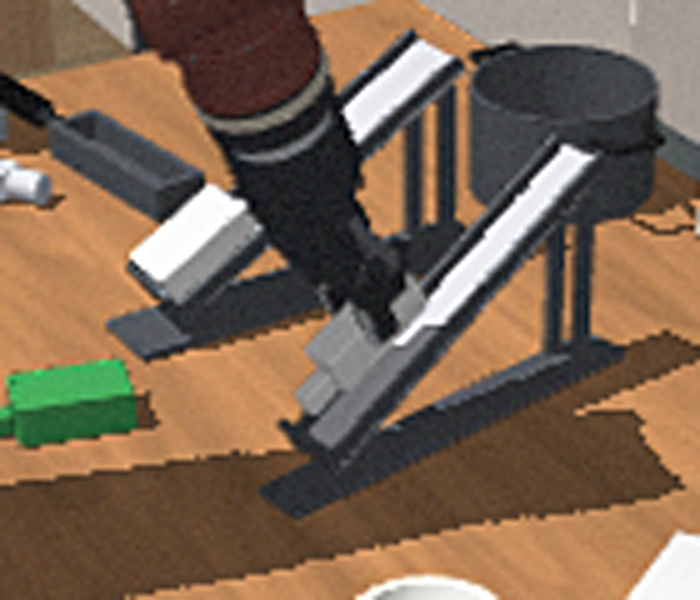

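The bar is held, with gripper width 27 mm, 2.9 N of weight on the tool, and its neck downhill. Now I'll lift it, turn it and look again above the lane.

```bash
cat > look.py <<'E'
from plan import *
def look(tag,tx=190,ty=120,sx=190,sy=110):
    for n,(x,y) in(("top",(tx,ty)),("side",(sx,sy))):
        im=robot.grab_frame(n); cv2.imwrite(f"pics/{n}{tag}.png",im)
        cv2.imwrite(f"pics/{n}{tag}c.png",cv2.resize(im[y:y+120,x:x+140],None,fx=5,fy=5,interpolation=cv2.INTER_CUBIC))
E
python3 - <<'E'
from look import *
phi=8;s=1
robot.line_to(bed_tilt(NB,.09,.1,phi,-s)[0],vel=.2)
robot.line_to(bed_tilt(NB,.2,.11,phi,-s)[0],vel=.2); o=robot.observe(); print("w",o["gripper_width"],o["time"])
po=bed_tilt(NB,.2,.08,-phi,s); q=robot.ik(*po); print(np.round(q,1)); robot.goto_joints(q); o=robot.observe(); print("w",o["gripper_width"],o["time"],to_bed(NB,o["tool_pos"]))
robot.line_to(bed_tilt(NB,.177,.045,-phi,s)[0],vel=.15)
look(3)
E
```

```text
w 0.026772492747985363 6.475
[-14.1 -42.8 -46.9  50.8  15.5 -20.8]
w 0.026767354523358742 9.1167 [ 1.90189935e-01 -1.80559912e-05  1.49866719e-01]
```

View pics/side3c.png

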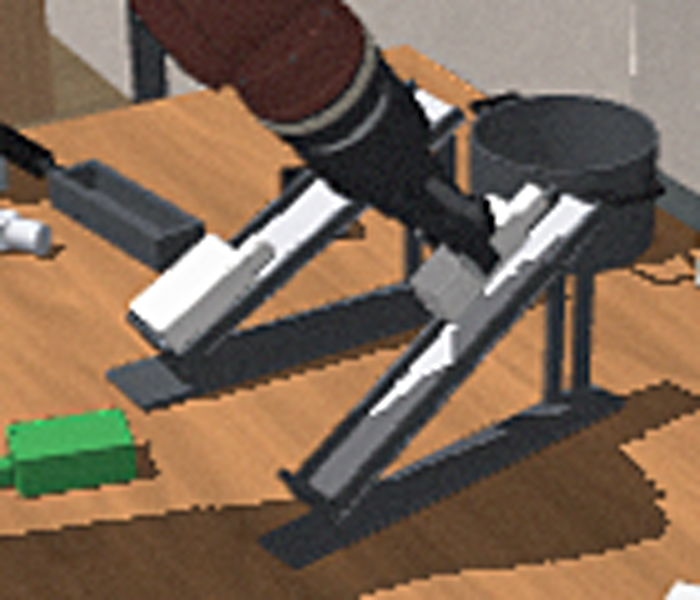

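View pics/top3c.png

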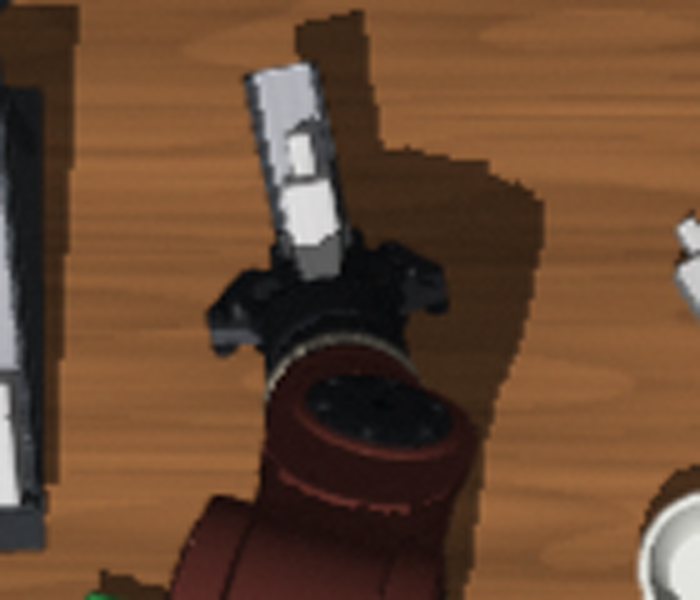

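```bash
cat >> look.py <<'E'
def overlay(tag,b,x,y,z,w,yaw=0.,crops=((190,120),(190,110)),pitch=0.):
    Rm,t=bedT(b); Rb=R.from_euler('ZY',[yaw,pitch],degrees=True).as_matrix()
    for n,(cx,cy) in zip(("top","side"),crops):
        im=cv2.resize(cv2.imread(f"pics/{n}{tag}.png")[cy:cy+120,cx:cx+140],None,fx=5,fy=5,interpolation=cv2.INTER_CUBIC)
        h=w/2
        for zz,pts,c in((0.,[(-.04,h),(.04,h),(.04,-h),(-.04,-h)],(0,0,255)),(.032,[(-.04,h),(.04,h),(.04,-h),(-.04,-h)],(0,255,0)),(.018,[(.04,.007),(.065,.007),(.065,-.007),(.04,-.007)],(255,0,255))):
            q=np.array([(a,bb,zz) for a,bb in pts])@Rb.T+[x,y,z]
            cv2.polylines(im,[np.round((proj(n,q@Rm.T+t)+.5-[cx,cy])*5).astype(int)],True,c,1)
        cv2.imwrite(f"pics/{n}{tag}o.png",im)
E
python3 -c "
from look import *
overlay(3,NB,.177,0,.0305,.028)"
```

```text
(no output)
```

View pics/side3o.png

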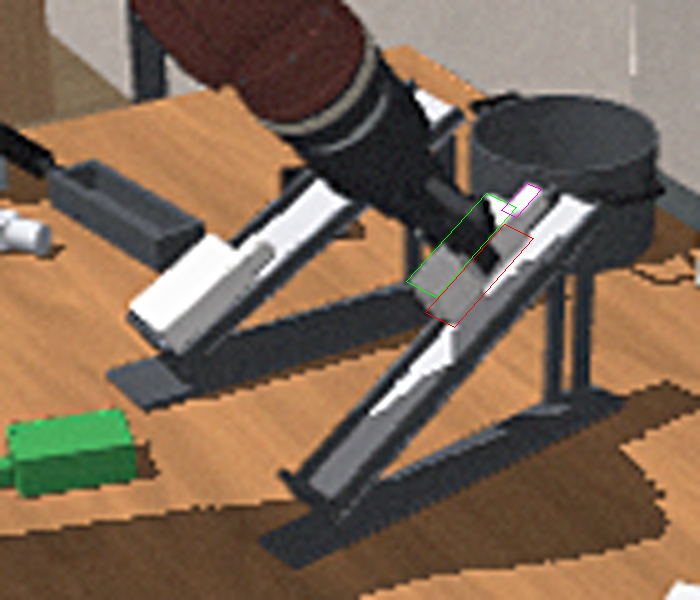

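View pics/top3o.png

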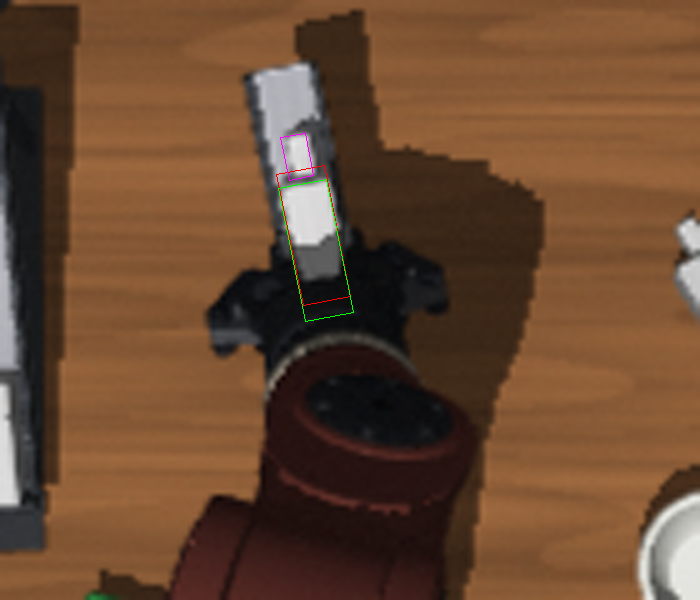

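The overlay matches the held bar to within about 1.5 mm and it is centred over the lane. Lowering under guard.

```bash
python3 - <<'E'
from look import *
phi=8;s=1
robot.line_to(bed_tilt(NB,.177,.022,-phi,s)[0],vel=.08)
hit=robot.line_to(bed_tilt(NB,.177,.0115,-phi,s)[0],vel=.03,guard=6); o=robot.observe()
Rm,_=bedT(NB); a=np.radians(-phi); z=np.array([-np.sin(a),0,-np.cos(a)])
print("hit",hit,"tip in bed",to_bed(NB,o["tool_pos"])+.0705*z,o["time"],Rm.T@o["ft_force"],o["gripper_width"])
look(4)
overlay(4,NB,.177,0,0,.028)
E
```

```text
hit True tip in bed [ 0.17812604 -0.00025416  0.01467526] 10.4083 [1.45450221 0.11971486 1.25140979] 0.026759867131134197
```

View pics/side4o.png

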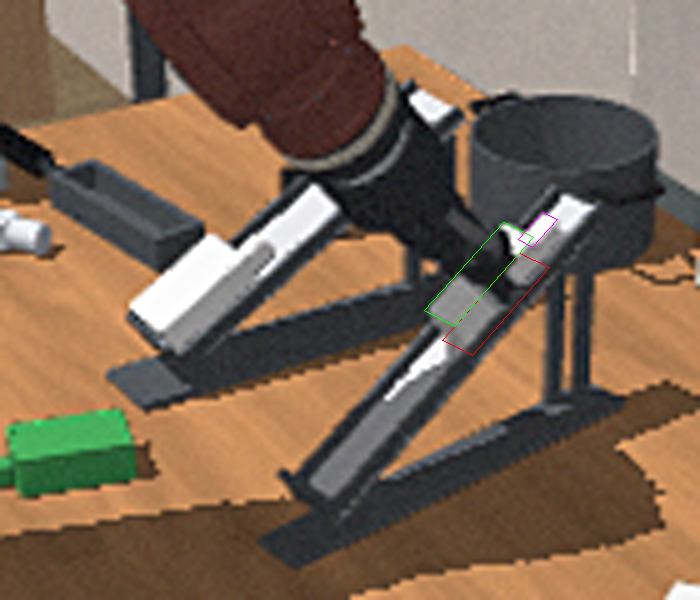

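View pics/top4o.png

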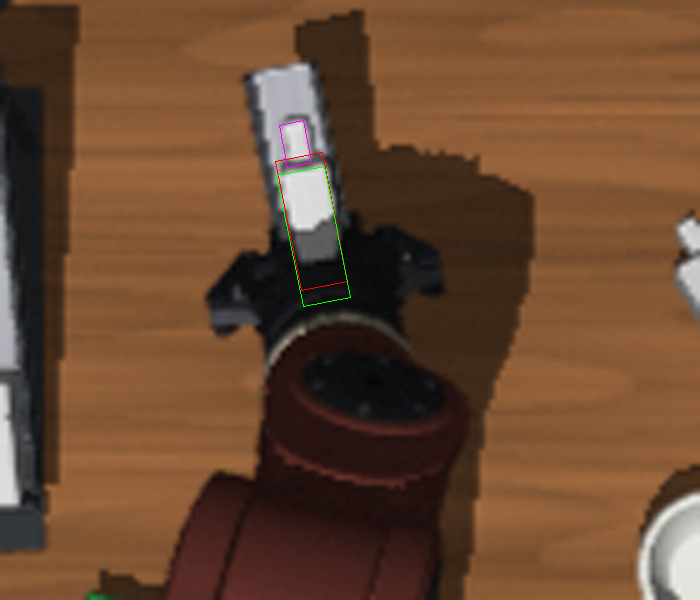

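Contact came at the expected floor height: the tip is 14.7 mm above the floor and the butt is at about 137 mm. Releasing.

```bash
python3 - <<'E'
from look import *
phi=8;s=1
robot.set_gripper(.06); print(robot.observe()["time"])
robot.line_to(bed_tilt(NB,.19,.07,-phi,s)[0],vel=.15)
look(5); print(robot.observe()["time"])
overlay(5,NB,.04,0,0,.028)
E
```

```text
10.925
11.5583
```

View pics/side5o.png

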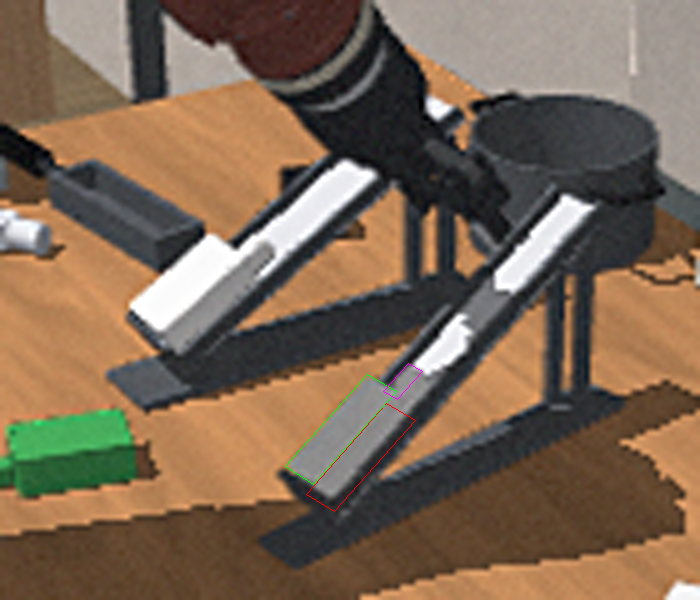

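The turned bar now lies butt down against the stop. Next is narrow_loose.

```bash
python3 - <<'E'
from look import *
s=1
po=bar_pose(NL,.22,s); q=robot.ik(*po); print(np.round(q,1)); robot.goto_joints(q); print(robot.observe()["time"])
robot.line_to(bar_pose(NL,.11,s)[0],vel=.2)
f0=robot.observe()["ft_force"]
hit=robot.line_to(bar_pose(NL,.084,s)[0],vel=.08,guard=8); o=robot.observe(); print(hit,o["time"],o["tool_pos"])
robot.set_gripper(.02); o=robot.observe(); print("w",o["gripper_width"],o["time"],o["ft_force"]-f0)
robot.line_to(bar_pose(NL,.22,s)[0],vel=.2); o=robot.observe(); print("w",o["gripper_width"],o["time"],o["ft_force"]-f0)
po=bed_tilt(NB,.2,.1,0,s); q=robot.ik(*po); print(np.round(q,1)); robot.goto_joints(q)
robot.line_to(bed_tilt(NB,.177,.045,0,s)[0],vel=.15); print(robot.observe()["time"])
look(6); overlay(6,NB,.177,0,.045-.0135,.028)
E
```

```text
[-55.1   0.4  -8.9  80.7   0.   78.5]
13.2917
False 14.4667 [ 0.42229734 -0.37914675  0.08341907]
w 0.026656046991103126 14.8583 [1.20242408 1.55230839 4.41415505]
w 0.027141552019302843 15.6917 [ 0.72298947  1.02990798 -2.5707929 ]
[-12.6 -33.8 -36.1  60.   11.9 -21.4]
17.975
```

View pics/side6o.png

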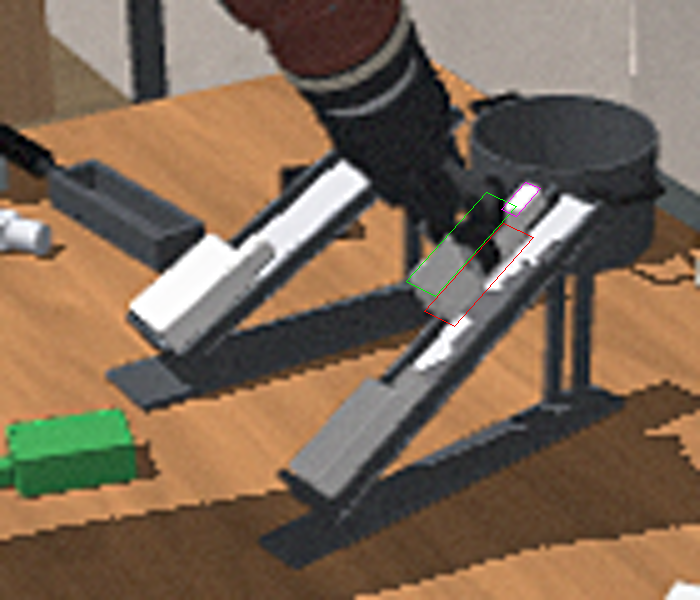

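View pics/top6o.png

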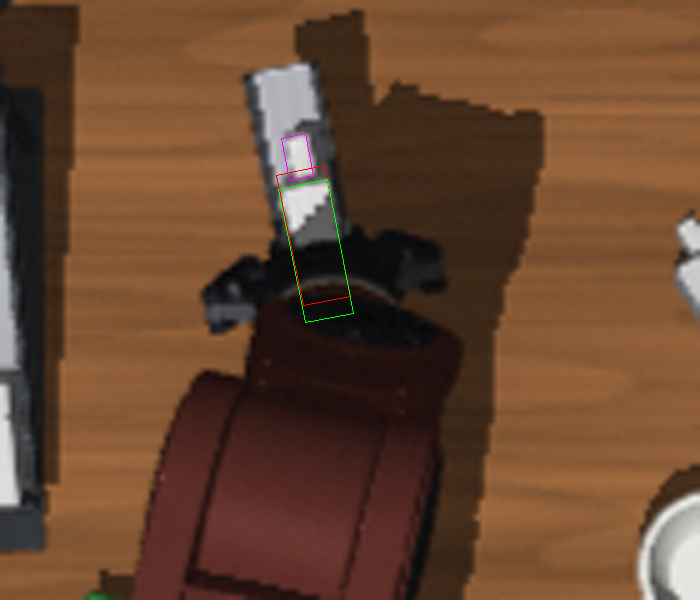

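The bar matches the overlay: neck uphill and centred over the lane. I'll lower it under guard and release only if contact comes at floor height.

```bash
python3 - <<'E'
from look import *
s=1
robot.line_to(bed_tilt(NB,.177,.022,0,s)[0],vel=.08)
hit=robot.line_to(bed_tilt(NB,.177,.0105,0,s)[0],vel=.03,guard=6); o=robot.observe()
tip=to_bed(NB,o["tool_pos"])-[0,0,.0705]
print("hit",hit,"tip in bed",tip,o["time"],o["gripper_width"])
if hit and .011<tip[2]<.0165:
    robot.set_gripper(.06); robot.line_to(bed_tilt(NB,.185,.09,0,s)[0],vel=.2); print("released",robot.observe()["time"])
look(7); overlay(7,NB,.145,0,0,.028)
E
```

```text
hit True tip in bed [ 1.77702768e-01 -1.56286698e-04  1.31590862e-02] 18.875 0.0268643411938395
released 19.8333
```

View pics/side7o.png

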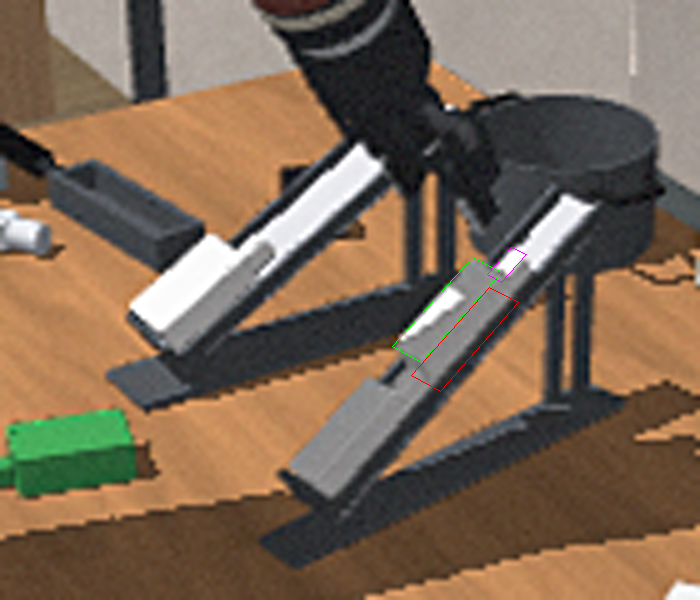

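Both narrow bars are racked and match the overlay at a butt position of 105 mm. Now the wide bar.

```bash
python3 - <<'E'
from look import *
s=1
po=bar_pose(WL,.22,s); q=robot.ik(*po); print(np.round(q,1)); robot.goto_joints(q); robot.set_gripper(.072); print(robot.observe()["time"])
robot.line_to(bar_pose(WL,.125,s)[0],vel=.2)
f0=robot.observe()["ft_force"]
hit=robot.line_to(bar_pose(WL,.085,s)[0],vel=.1,guard=8); o=robot.observe(); print(hit,o["time"],o["tool_pos"])
if not hit:
    robot.set_gripper(.04); o=robot.observe(); print("w",o["gripper_width"],o["time"],o["ft_force"]-f0,o["tool_pos"])
    robot.line_to(bar_pose(WL,.25,s)[0],vel=.2); o=robot.observe(); print("w",o["gripper_width"],o["time"],o["ft_force"]-f0)
    po=bed_tilt(WB,.2,.11,0,s,L=.07); q=robot.ik(*po); print(np.round(q,1)); robot.goto_joints(q)
    robot.line_to(bed_tilt(WB,.177,.045,0,s,L=.07)[0],vel=.15); print(robot.observe()["time"])
C=((130,115),(180,100))
look(8,130,115,180,100); overlay(8,WB,.177,0,.03,.048,crops=C)
E
```

```text
[-29.9  10.4   1.7  81.3   0.  -61.6]
21.2583
False 22.4333 [ 0.59534262 -0.19269852  0.08524191]
w 0.046456361837745735 22.775 [-0.56795655  0.18660637  4.9351604 ] [ 0.59585982 -0.19297097  0.08629972]
w 0.04640030583753069 23.75 [ 0.13996965  0.11701552 -5.25555545]
[ 16.7 -21.  -26.1  55.5  -6.9  12. ]
26.075
```

View pics/side8o.png

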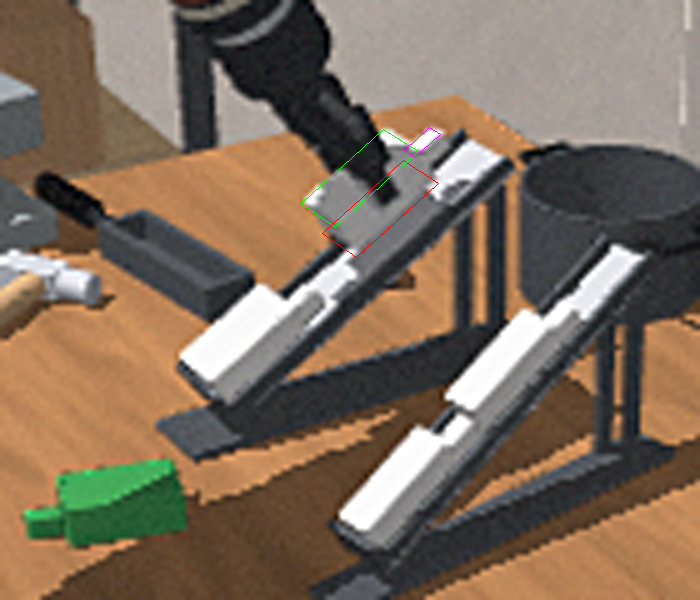

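View pics/top8o.png

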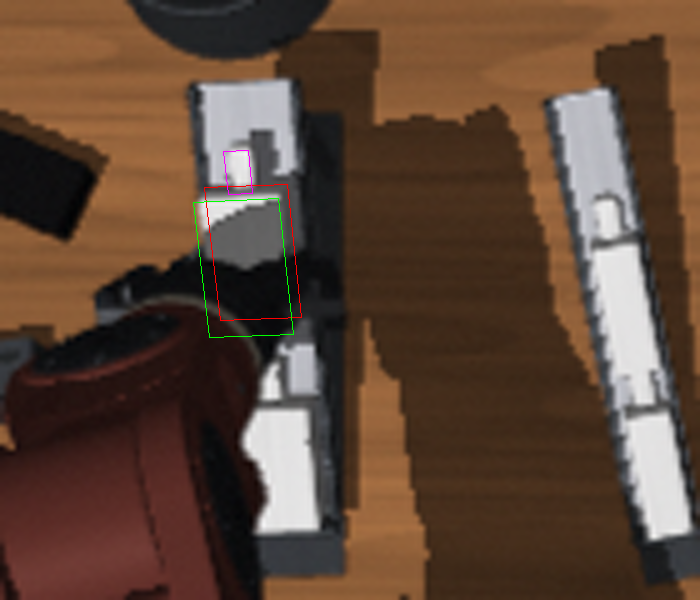

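The overlay fits within about 1.5 mm and both narrow bars are visibly seated. Lowering the wide bar.

```bash
python3 - <<'E'
from look import *
s=1
robot.line_to(bed_tilt(WB,.177,.024,0,s,L=.07)[0],vel=.08)
hit=robot.line_to(bed_tilt(WB,.177,.0115,0,s,L=.07)[0],vel=.03,guard=6); o=robot.observe()
tcp=to_bed(WB,o["tool_pos"])
print("hit",hit,"tcp in bed",tcp,o["time"],o["gripper_width"])
if hit and .081<tcp[2]<.0885:
    robot.set_gripper(.075); robot.line_to(bed_tilt(WB,.185,.1,0,s,L=.07)[0],vel=.2); print("released",robot.observe()["time"])
C=((130,115),(180,100))
look(9,130,115,180,100); overlay(9,WB,.145,0,0.0,.048,crops=C)
E
```

```text
hit True tcp in bed [0.17749762 0.00030182 0.08487985] 26.95 0.046447793986530185
released 27.925
```

View pics/side9o.png

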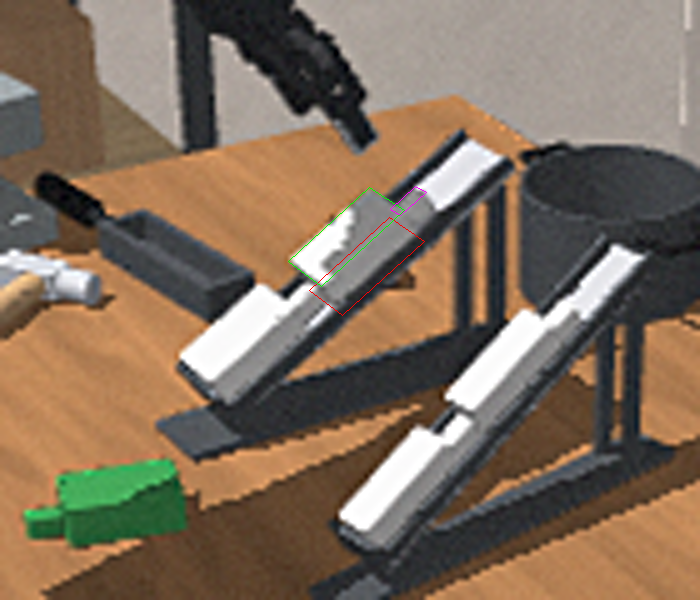

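View pics/top9o.png

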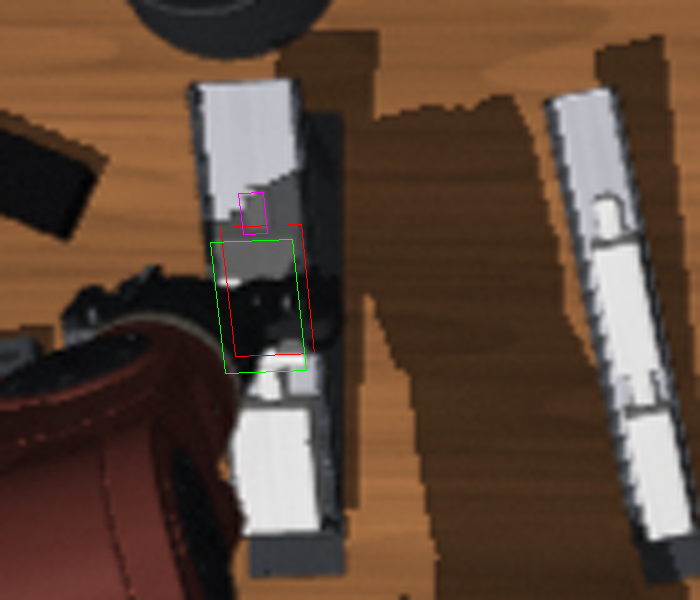

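```bash
python3 - <<'E'
from look import *
o=robot.observe(); p=o["tool_pos"].copy(); p[2]+=.05; p[0]-=.03; robot.line_to(p,vel=.2)
q=np.array([-5.,-35,-30,60,0,0]); 
q=robot.observe()["q"].copy(); q[0]=60; robot.goto_joints(q); robot.pause(.3)
C=((150,120),(190,110))
look(10,150,120,190,110); print(robot.observe()["time"])
for tag,b,x,w in(("10",WB,.145,.048),):
    overlay(10,b,x,0,0,w,crops=C)
E
```

```text
30.4667
```

View pics/side10o.png

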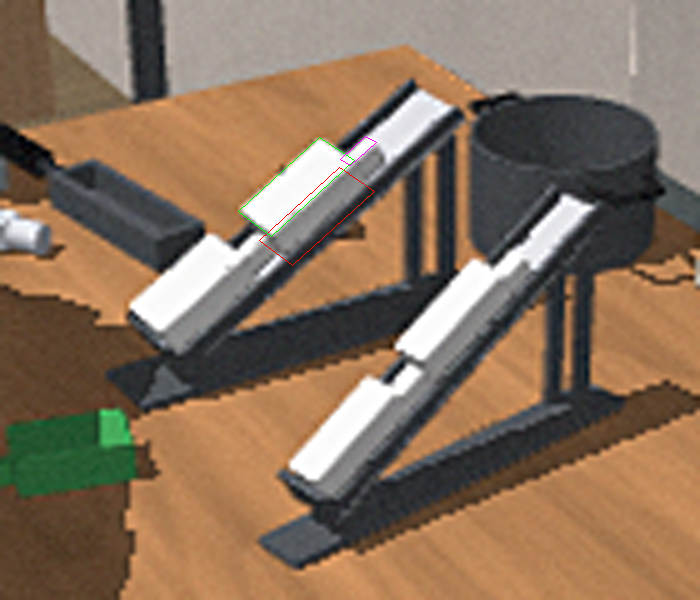

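View pics/top10o.png

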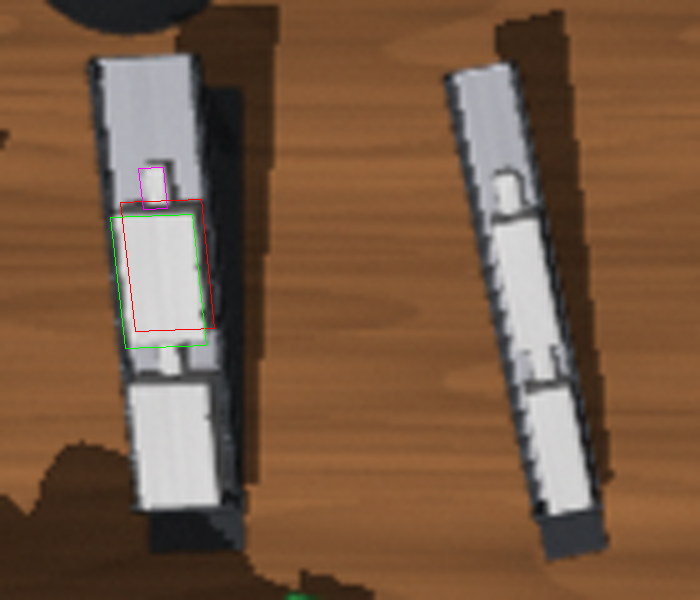

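View pics/top10.png

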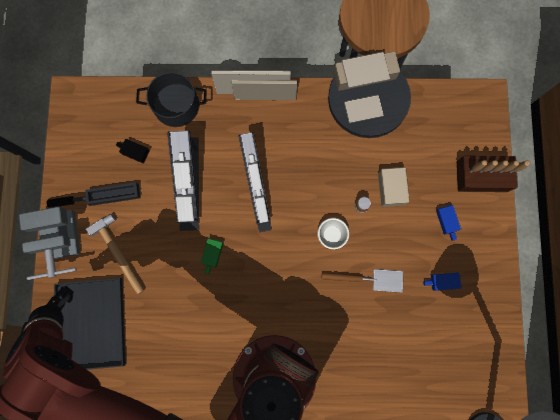

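All four bars are racked neck uphill and touching, with the necks at about (180,155) and (184,192) in the wide chute and (252,158) and (259,193) in the narrow one. Brick, jar, crucible, scraper, hammer and mould are where they were in the first picture. Handing in.

```bash
python3 - <<'E'
from plant import robot
print(robot.job_done(), robot.observe()["time"])
E
```

```text
the job is handed in; nothing more can be done
the job is handed in; nothing more can be done
```

All four bars are racked butt end down, and I handed the job in shortly after 30.5 s on the robot clock, against the 72 s limit. The system reports no verdict.

- **What I did:** I took the wrong-way narrow bar out of its chute, turned it end for end in the air and set it back on the lane. Then I loaded the loose narrow bar and the loose wide bar. I let each one go with its butt about 137 mm from the stop, only after a guarded touch at floor height, so it slid down by itself.
- **Last pictures:** In each chute the lower bar is at the stop with the next one up against its neck, and all necks point uphill. The model outline laid over each newly loaded bar matched to within about 1–2 mm, for the lower bar at the stop and for the upper bars with the butt at 105 mm. `wide_home`, the brick, jar, crucible, hammer, mould and scraper looked unmoved by eye against the first picture.
- **Small disagreements:** The two cameras differed by about 0.6° on chute direction and 1–2 mm on bar positions, so the positions are only that accurate. The outlines also sat about 1.5 mm to one side in the top view.
- **Not measured:** I did not check the sliding speed or the contact force at release directly. I only kept the release point low enough that even without friction the speed would stay under 1.2 m/s.

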